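# Open the circulator's filler for topping up

### The arm

A 6-joint arm with a two-finger parallel gripper is mounted at the origin on the work surface. World frame = base frame: x ahead of the robot, y to its left, z up, the work surface at z = 0. Lengths are in m, angles in rad, forces in N, time in s.
With the tool pointing down it reaches from about 0.35 to 0.975 m from the base axis. Payload 4.9 kg.
Tool frame: the origin (TCP) lies on the centre line of the jaws, within the pads' length; the fingertips stand manip.tip_reach ahead of it and the grasp point (between the pads) is the TCP (manip.tip_reach is the distance from the TCP to the fingertips, in m); z points along the fingers, y is the line along which they close (so a half turn about z gives the same grasp; the last joint's range is limited). The gripper opens to 85 mm and grips with 20 to 120 N. Pads are 22 mm wide; open, the fingers measure 114 mm over their backs; the gripper's body (76 mm by 85 mm) begins 54 mm behind the grasp point. The pads swing forward as they close: fully open they stand 13 mm farther back than shut.
Start: joints at [-1.313, 0.053, 1.613, -0, 1.476, -0.119], TCP at [0.23, -0.581, 0.25] pointing down, gripper open.
Joint ranges: [-3.01, 3.01], [-1.01, 2.22], [0.06, 2.58], [-1.02, 4.17], [0.09, 2.62], [-3.14, 3.14]. Speed limits (rad/s): [2.57, 2.57, 3.14, 3.14, 3.14, 3.14].

### API

Orientations are given as a unit quaternion [w, x, y, z].
In Python, from plant import manip gives the robot as it stands. The module is installed in compiled form; this text tells all that it offers.
- The arm moves only by the tool move_arm, never from a script. Its argument "rows" is a list of rows, each a list of 7 numbers: the shift along the tool's x, y, z in cm, then the turn, a rotation vector about the tool's x, y, z in degrees, then the opening, from -1 (shut) to 1 (fully open). In form: [[tx, ty, tz, ax, ay, az, jaw], ...]. A call has 1 to 20 rows; each row shifts and turns the commanded pose from where the row before left it, along the tool's axes as they then stand; what a row does not reach is not made up. A row lasts 1/12 s, in which the tool goes at most 41.7 mm and 7.16 degrees, less where a joint would pass 70% of its speed; a pose out of reach is approached as far as the arm can. A call is refused whole if a number of a shift passes 4.17 or a number of a turn 7.16, either way. A call with a gripper value outside its range is refused whole. The fingers move at their own pace and stop on an object; the grip force is fixed at half the most. Time passes only in rows, so rows that do not move let the fingers close. It gives the time, the measured TCP pose, the force, the opening and the grip force at its end, in the units of the state.
- manip.state(): the state, without advancing time (a new reading comes with each control period).
- manip.grab_frame(name): name is "scene" or "side" or "wrist"; returns a dict with "img" (400x640x3 uint8, blue, green, red), "mtx" (3x3 intrinsics, pixels), "R" (3x3) and "t" (3): a world point X has camera coordinates R X + t. Camera axes: x right, y down, z forward; pixel columns grow to the right and rows downward; lengths in m; the calibration is good to about 2 mm. A picture is of the moment at which its call begins. There is no depth.
- manip.job_done(): hands the job in; it is judged then, once.
The state is a dict: "time": time; "joint_pos": joint angles; "joint_vel": joint speeds; "joint_efforts": joint torques, N m; "tool_pos": TCP position; "tool_rot": TCP orientation; "contact_force": force on the tool from outside, world axes, zero at the start; "ft_torque": the same for the moment, N m; "gripper_width": opening from 0.0 (shut) to 1.0 (fully open); "grasp_force": force on a finger pad.
Only numpy, scipy, OpenCV 4.12 (cv2) and the standard library are available. Lean on these libraries where they do the work, as an engineer would, in place of code of your own. Each camera call takes 0.05 s, during which the arm holds its last target. There are 200 camera calls.

### The job

Open the water circulator's filler, on its sloping front, so that it can be topped up: flip the white tab on the blue cap up out of its keeper until it stands upright, then unscrew the cap anticlockwise and lift it out. Stand the cap gently in the white drip tray, right way up on its plug, and let go; leave the two bottles and the tip box where they stand.

Things in the scene. Friction and masses are not known exactly. Their poses are not given: they have to be found in the camera images.
- circulator: the water circulator: a heavy, fixed white cabinet, 260 x 224 mm, 168 mm high, with a grey fascia sloping 30 degrees down to its front, where the filler is. Origin: centre of its underside, z up, -x out of its front (towards the robot)
- filler: threaded 69 mm filler hole in the fascia. Origin: centre of the hole in the plane of the fascia. z: the screw axis, square out of the fascia, 30 degrees from vertical and leaning to the robot's side; x up the slope; y level. Two dark keeper ears stand on the fascia at x -60 to -49 mm, 17 to 24 mm either side of the centre line, 19 mm high; nothing else stands out of the fascia
- cap: blue screw cap, 100 to 180 g with tab. Origin: centre of the underside of its head, z out through the head. Screwed home it lies in the filler with the same origin and axes. Head 88 mm across, 9 mm thick; below it a plug 50 mm across, 32 mm long, with a cross pin. Unscrewing (anticlockwise) it climbs 20 mm per turn; from 140 degrees on it is free to lift out along z, at 155 it meets a hard stop
- cap_tab (a joint): flip-up tab on top of the cap, rad: 0 folded flat, 1.57 upright (a stop); it starts at 0 to 0.12. Stiff hinge, 0.04 N m: it stays where it is left. Folded, its end lies between the keeper ears and locks the cap; unfolded, the cap turns freely and stays where it is left
- tab_hinge (a point): the tab's hinge pin: on the cap's axis, parallel to the cap's y, 15 mm above the cap's origin, 6 mm above the head. The pin's two cheeks stand 16 to 21 mm either side of the axis and reach 6 mm above the pin. Its axes are the cap's
- tab_grip (a point): middle of the white tab, 30 mm from its hinge. The tab is a plate 30 mm wide (along y), 10 mm thick, reaching from 4 to 66 mm from the pin. Folded, it points along the cap's -x (down the slope), 1 mm above the head, its edges free between hinge and ears; upright, it stands on the cap's axis, 10 mm thick along the cap's x
- tray: loose white drip tray, 170 x 170 x 22 mm, walls and floor 4 mm thick, empty, 0.6 kg. Origin: centre of its underside, z up. It stands left or right of the circulator, the tip box on the other side. A cap standing in it on its plug has its origin 36 mm above the tray's
- tip_box: pipette tip box, grey with orange lid, 85 x 125 x 73 mm; origin: centre of its underside
- reagent: clear reagent bottle with blue cap, 70 mm in diameter, 150 mm high; origin: centre of its underside
- spray: dark blue spray bottle with white head, 68 mm in diameter, 191 mm high; origin: centre of its underside
Things that resemble listed ones, but are neither listed nor needed, are in the scene too. Of the things shaped like the cap, the blue one is meant.

How it is judged:
On the way, in this order (a step that is already met when the one before it is completed fails the run):
1. the tab stands upright while the cap is still screwed home (value of joint cap_tab above 1.3 rad and z of cap in the frame of filler below 0.004 m), for 0.2 s.
2. the cap is unscrewed and its plug is out of the filler (z of cap in the frame of filler above 0.04 m), for 0.2 s.
At the end, for the whole second after the job is handed in: The cap stands at rest on its plug on the tray's floor: centre within 58 mm of the tray's centre along both of its sides, origin 28 to 44 mm above the tray's, upright to 0.15 rad; tray flat, cap released (x of cap in the frame of tray between -0.058 and 0.058 m and y of cap in the frame of tray between -0.058 and 0.058 m and z of cap in the frame of tray between 0.028 and 0.044 m and angle between cap's own z axis and vertical below 0.15 rad and angle between tray's own z axis and vertical below 0.1 rad and linear speed of cap below 0.02 m/s and angular speed of cap below 0.2 rad/s); the robot touches nothing.
It fails at once if the tip box is shifted by more than 30 mm or tipped (distance of tip_box from where it was at the start of the episode above 0.03 m or angle between tip_box's own z axis and vertical above 0.35 rad).
It fails at once if the reagent bottle is shifted by more than 30 mm or tipped (distance of reagent from where it was at the start of the episode above 0.03 m or angle between reagent's own z axis and vertical above 0.35 rad).
It fails at once if the spray bottle is shifted by more than 30 mm or tipped (distance of spray from where it was at the start of the episode above 0.03 m or angle between spray's own z axis and vertical above 0.35 rad).
It fails at once if the cap is dropped into the tray or falls over in it (faster than 0.45 m/s within 70 mm above the tray's base) (horizontal distance between cap and tray below 0.12 m and z of cap in the frame of tray below 0.07 m and linear speed of cap above 0.45 m/s).
It also fails if it takes over 67 s, if anything falls off the work surface, if the arm or the gripper's body presses on something with over 40 N, if the wrist force passes 120 N, or if a joint passes its speed limit or range.

## Working session

There is one attempt and no reset: what is moved stays moved. The work goes in short steps, Python scripts to look and compute and a tool call to move; the robot and the scene stay as the last step left them, time stands still between calls to the robot, and variables do not carry over. Pictures are saved under pics/ and viewed, at most 10 in all, crops included, and the job is handed in when it is done.

Besides the shell and the picture viewer there is one more tool, called as name(argument=value, ...) on one line, values as JSON. move_arm: Moves the arm, as the interface text tells. Its arguments: {"type":"object","properties":{"rows":{"type":"array","items":{"type":"array","items":{"type":"number"}}}},"required":["rows"]}

```bash
mkdir -p pics; python3 - <<'E'
from plant import manip
import cv2,numpy as np
print(manip.state(),manip.tip_reach)
for n in ["scene","side"]:
    f=manip.grab_frame(n); cv2.imwrite(f"pics/{n}0.png",f["img"]); np.savez(f"{n}0.npz",**f)
    print(n,f["mtx"],f["R"],f["t"])
E
```

```text
{'time': 0.0, 'joint_pos': array([-1.31300117e+00,  5.33470910e-02,  1.61428112e+00, -1.49384507e-05,
        1.47594127e+00, -1.19048742e-01]), 'joint_vel': array([-0.00024222,  0.0008635 , -0.00038657, -0.00154631, -0.00121838,
        0.0013585 ]), 'joint_efforts': array([-7.26049129e-04, -3.93673611e+01, -3.70179999e+01, -1.61053972e-04,
        7.16890165e-03,  1.00311328e-05]), 'tool_pos': array([ 0.22981583, -0.58060713,  0.2490767 ]), 'tool_rot': array([-9.85522498e-04,  9.82300427e-01,  1.87309619e-01, -7.59316193e-05]), 'contact_force': array([0.41263588, 0.40725556, 0.69182026]), 'ft_torque': array([-0.01502248, -0.06989594,  0.01335488]), 'grasp_force': 0.0, 'gripper_width': 0.9999605921145222} 0.019
scene [[384.46786049   0.         327.49370416]
 [  0.         384.46786049 201.53824486]
 [  0.           0.           1.        ]] [[-0.33582997  0.94185782 -0.01104855]
 [ 0.64119524  0.22000143 -0.73516531]
 [-0.68999051 -0.25397482 -0.67779783]] [ 0.17883713 -0.27402121  1.28170551]
side [[486.61294112   0.         328.53920992]
 [  0.         486.61294112 190.46680177]
 [  0.           0.           1.        ]] [[-0.88754895 -0.46069932 -0.00360591]
 [-0.2970745   0.57826884 -0.75983676]
 [ 0.35214147 -0.67332109 -0.65010392]] [0.4887598  0.23307002 0.9340469 ]
```

View pics/scene0.png

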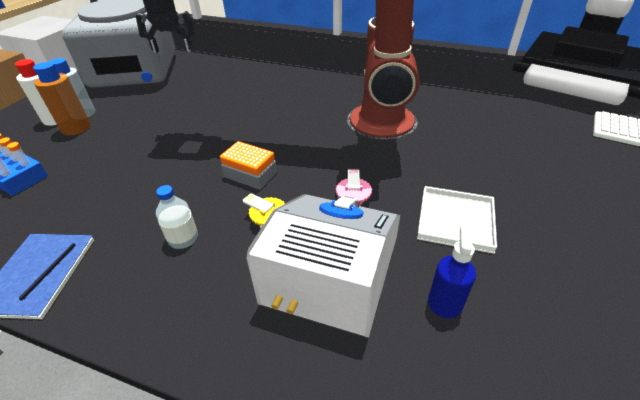

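View pics/side0.png

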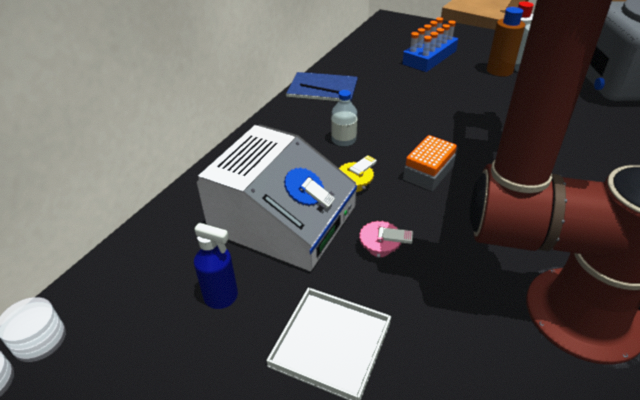

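```bash
cat > h.py <<'E'
import numpy as np,cv2
from plant import manip
from scipy.spatial.transform import Rotation as Ro
def ld(n): return dict(np.load(n+".npz"))
def ray(f,uv):
    d=f["R"].T@np.linalg.inv(f["mtx"])@np.array([uv[0],uv[1],1.]); return -f["R"].T@f["t"],d/np.linalg.norm(d)
def onz(f,uv,z):
    c,d=ray(f,uv); return c+d*(z-c[2])/d[2]
def onplane(f,uv,p,n):
    c,d=ray(f,uv); return c+d*((p-c)@n)/(d@n)
def tri(*fu):
    A=np.zeros((3,3));b=np.zeros(3)
    for f,uv in fu:
        c,d=ray(f,uv);M=np.eye(3)-np.outer(d,d);A+=M;b+=M@c
    X=np.linalg.solve(A,b); return X
def proj(f,X):
    p=f["mtx"]@(f["R"]@np.asarray(X)+f["t"]); return p[:2]/p[2]
def blobs(f,lo,hi,amin=60):
    m=cv2.inRange(cv2.cvtColor(f["img"],cv2.COLOR_BGR2HSV),lo,hi)
    return [c for c in cv2.findContours(m,0,1)[0] if cv2.contourArea(c)>amin]
def tool():
    s=manip.state();q=s["tool_rot"];return s["tool_pos"],Ro.from_quat([q[1],q[2],q[3],q[0]]).as_matrix()
E
python3 - <<'E'
from h import *
np.set_printoptions(precision=4,suppress=True)
s=ld("side0");c=ld("scene0")
for uv in [(262,126),(298,141),(237,192),(200,180)]: print("top",onz(s,uv,.168))
for f in(s,c):
  for k in blobs(f,(100,180,120),(125,255,255)): 
    (u,v),ax,an=cv2.minAreaRect(k); print("blue",u,v,ax,cv2.contourArea(k))
for uv in [(311,290),(390,319),(351,400),(268,366)]: print("tray",onz(s,uv,.022))
for uv in [(425,188),(496,196),(494,248),(418,238)]: print("trayS",onz(c,uv,.022))
print("spray",onz(s,(219,300),0),"reag",onz(s,(344,140),0.0),"tip", [onz(s,u,.073) for u in [(429,136),(456,148),(440,170),(405,157)]])
print("pink",onz(s,(376,250),0.01),"yel",onz(s,(357,188),0.01))
im=cv2.resize(s["img"][110:280,190:390],(800,680),interpolation=2)[:600]
cv2.imwrite("pics/sidez.png",im)
E
```

```text
top [ 0.7516 -0.0541  0.168 ]
top [ 0.6469 -0.0397  0.168 ]
top [0.6655 0.1647 0.168 ]
top [0.7533 0.1684 0.168 ]
blue 213.37757873535156 262.13427734375 (16.56298065185547, 33.08744430541992) 314.0
blue 302.4310302734375 185.1724090576172 (37.69615173339844, 31.939598083496094) 660.5
blue 432.0353698730469 50.257266998291016 (14.815601348876953, 54.560062408447266) 213.0
blue 456.10003662109375 271.1999816894531 (38.8960075378418, 25.61444854736328) 671.5
blue 340.8885192871094 209.87896728515625 (42.83284378051758, 15.067682266235352) 361.5
blue 164.7000274658203 191.90000915527344 (13.86362075805664, 15.652474403381348) 164.5
blue 18.22178077697754 174.47775268554688 (39.752994537353516, 40.07197570800781) 542.5
blue 146.5 76.5 (9.0, 9.0) 62.0
blue 51.25471878051758 70.1415023803711 (19.367835998535156, 32.005008697509766) 378.5
blue 627.9999389648438 23.499996185302734 (46.99999237060547, 21.999996185302734) 570.0
blue 552.0 25.0 (50.0, 68.0) 1815.0
blue 467.0 23.5 (47.0, 108.0) 4257.5
blue 358.5 16.0 (32.0, 31.0) 843.5
blue 277.5 14.0 (28.0, 107.0) 2323.5
tray [0.4809 0.2085 0.022 ]
tray [0.3191 0.1998 0.022 ]
tray [0.3174 0.371  0.022 ]
tray [0.4681 0.3823 0.022 ]
trayS [0.3315 0.1948 0.022 ]
trayS [0.3049 0.3673 0.022 ]
trayS [0.4842 0.3688 0.022 ]
trayS [0.509  0.2075 0.022 ]
spray [ 0.6389  0.2982 -0.    ] reag [ 0.6621 -0.3096  0.    ] tip [array([ 0.4289, -0.3307,  0.073 ]), array([ 0.3517, -0.3105,  0.073 ]), array([ 0.36 , -0.206,  0.073]), array([ 0.4519, -0.2167,  0.073 ])]
pink [0.4134 0.0433 0.01  ] yel [ 0.5364 -0.1249  0.01  ]
```

View pics/sidez.png

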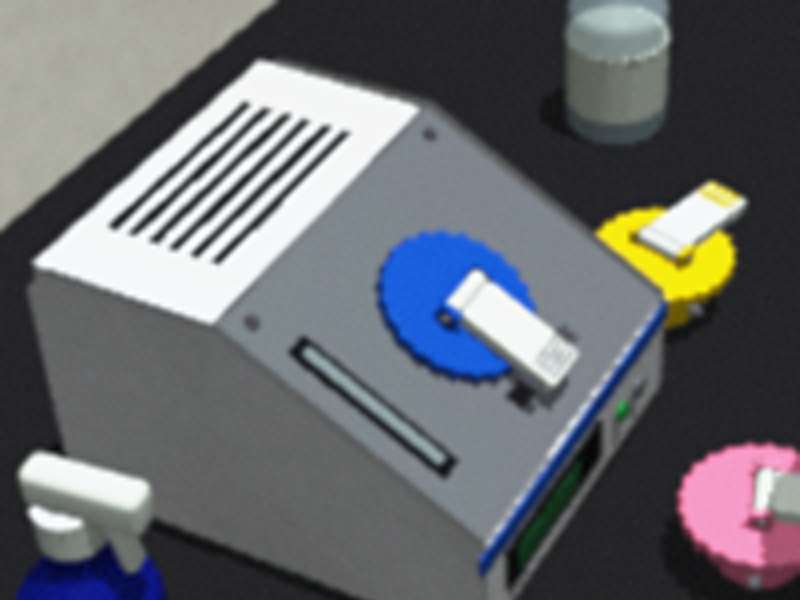

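```bash
cat >> h.py <<'E'
from scipy.optimize import least_squares
def capfit(f,roi,p,n,ex,ey,off=0.009,lo=(100,180,120),hi=(125,255,255)):
    k=max([k for k in blobs(f,lo,hi) if roi[0]<k[:,0,0].mean()<roi[1] and roi[2]<k[:,0,1].mean()<roi[3]],key=cv2.contourArea)
    k=cv2.convexHull(k)[:,0,:].astype(float)
    P=np.array([onplane(f,u,p+off*n,n) for u in k])-p
    Q=np.c_[P@ex,P@ey]
    r=least_squares(lambda c:np.hypot(Q[:,0]-c[0],Q[:,1]-c[1])-.044,Q.mean(0),loss="soft_l1",f_scale=.001)
    return r.x,p+ex*r.x[0]+ey*r.x[1],r.fun
E
python3 - <<'E'
from h import *
np.set_printoptions(precision=4,suppress=True)
s=ld("side0");c=ld("scene0")
T=lambda x,y:(190+x/4-.4,110+y/4-.4)
A,B=onz(s,T(420,103),.168),onz(s,T(215,322),.168)
C,D=onz(s,T(262,60),.168),onz(s,T(33,265),.168)
print("ridge",A,B,"rear",C,D,np.linalg.norm(A-B))
yaw=np.arctan2(-(B-A)[0],(B-A)[1]); yr=np.arctan2(-(D-C)[0],(D-C)[1]); print(np.degrees([yaw,yr]))
for y in (yaw,yr,(yaw+yr)/2):
    ey=np.array([-np.sin(y),np.cos(y),0]); h=np.array([np.cos(y),np.sin(y),0])
    n=-h*.5+np.array([0,0,np.cos(np.pi/6)]); ex=np.cross(ey,n)
    p=(A+B)/2
    for f,roi in((s,(280,330,160,210)),(c,(315,365,195,225))):
        q,X,e=capfit(f,roi,p,n,ex,ey); print(q,X,np.abs(e).mean())
    # front corners
    for u in [T(665,300),T(485,540)]:
        P=onplane(s,u,p,n)-p; print("fc",P@ex,P@ey,(P+p)[2])
E
```

```text
ridge [ 0.6649 -0.0554  0.168 ] [0.6578 0.1544 0.168 ] rear [ 0.7691 -0.0518  0.168 ] [0.7657 0.1598 0.168 ] 0.20992968159763428
[1.9588 0.9346]
[-0.0872  0.0043] [0.5857 0.0512 0.1244] 0.00038670941386948534
[-0.0703  0.0045] [0.6004 0.0518 0.1329] 0.0077372317948523036
fc -0.17738477191810906 -0.10340268627573464 0.07930761404094555
fc -0.17005578906302002 0.10800383226670048 0.08297210546848999
[-0.0873  0.0028] [0.5857 0.051  0.1243] 0.00034656789723722705
[-0.0701  0.0034] [0.6006 0.0519 0.1329] 0.007642625656782997
fc -0.17567538614337502 -0.10518409511443313 0.0801623069283125
fc -0.17179157807313655 0.10464774272991993 0.08210421096343179
[-0.0873  0.0035] [0.5857 0.0511 0.1244] 0.0003485570161009069
[-0.0702  0.004 ] [0.6005 0.0519 0.1329] 0.007682052793920388
fc -0.17653177962446037 -0.10429678707678094 0.07973411018776988
fc -0.17093198105888655 0.1063248641734901 0.08253400947055678
```

```bash
cat >> h.py <<'E'
np.set_printoptions(precision=3,suppress=True)
def plan(pt,Rt):
    p,R=tool(); rv=np.degrees(Ro.from_matrix(R.T@Rt).as_rotvec()); d=(np.asarray(pt)-p)*100
    print("shift first (cm)",R.T@d,"turn (deg)",rv,"| shift after turn",Rt.T@d)
def frame(y):
    ey=np.array([-np.sin(y),np.cos(y),0]); h=np.array([np.cos(y),np.sin(y),0]); n=-h*.5+np.array([0,0,np.cos(np.pi/6)])
    return np.cross(ey,n),ey,n
E
python3 - <<'E'
from h import *
ex,ey,n=frame(np.radians(1.4)); plan(np.array([.586,.051,.124])+.2*n,np.c_[ex,-ey,-n])
E
```

```text
shift first (cm) [ 46.975 -49.088  -4.702] turn (deg) [-5.388 29.692 19.697] | shift after turn [ 25.912 -62.276   9.415]
```

move_arm(rows=[[2.6,-2.73,-0.26,0,0,0,1],[2.6,-2.73,-0.26,0,0,0,1],[2.6,-2.73,-0.26,0,0,0,1],[2.6,-2.73,-0.26,0,0,0,1],[2.6,-2.73,-0.26,0,0,0,1],[2.6,-2.73,-0.26,0,0,0,1],[2.6,-2.73,-0.26,0,0,0,1],[2.6,-2.73,-0.26,0,0,0,1],[2.6,-2.73,-0.26,0,0,0,1],[2.6,-2.73,-0.26,0,0,0,1],[2.6,-2.73,-0.26,0,0,0,1],[2.6,-2.73,-0.26,0,0,0,1],[2.6,-2.73,-0.26,0,0,0,1],[2.6,-2.73,-0.26,0,0,0,1],[2.6,-2.73,-0.26,0,0,0,1],[2.6,-2.73,-0.26,0,0,0,1],[2.6,-2.73,-0.26,0,0,0,1],[2.6,-2.73,-0.26,0,0,0,1]])

```text
time: 1.6
tool_pos: [0.4844, 0.05, 0.2969]
tool_rot: [0.0, 0.982, 0.187, -0.0]
contact_force: [1.4, -0.5, 0.2]
gripper_width: 0.998
grasp_force: 0.0
```

move_arm(rows=[[0,0,0,-0.9,4.95,3.28,1],[0,0,0,-0.9,4.95,3.28,1],[0,0,0,-0.9,4.95,3.28,1],[0,0,0,-0.9,4.95,3.28,1],[0,0,0,-0.9,4.95,3.28,1],[0,0,0,-0.9,4.95,3.28,1],[0,0,0,0,0,0,1],[0,0,0,0,0,0,1]])

```text
time: 2.27
tool_pos: [0.4834, 0.0481, 0.2962]
tool_rot: [-0.002, 0.966, 0.013, 0.258]
contact_force: [-0.4, 0.2, 0.0]
gripper_width: 1.003
grasp_force: 0.0
```

```bash
python3 - <<'E'
from h import *
f=manip.grab_frame("wrist"); np.savez("wrist1.npz",**f); cv2.imwrite("pics/wrist1.png",f["img"])
print(tool(),manip.state()["joint_pos"]); print("cam",-f["R"].T@f["t"],f["mtx"],f["R"])
ex,ey,n=frame(np.radians(1.4)); plan(np.array([.586,.051,.124])+.2*n,np.c_[ex,-ey,-n])
E
```

```text
(array([0.484, 0.048, 0.297]), array([[ 0.866,  0.026,  0.499],
       [ 0.024, -1.   ,  0.011],
       [ 0.499,  0.003, -0.866]])) [-0.082 -0.674  2.168  0.057  1.128  1.451]
cam [0.489 0.049 0.441] [[314.611   0.    323.227]
 [  0.    314.611 202.246]
 [  0.      0.      1.   ]] [[ 0.026 -1.     0.002]
 [-0.977 -0.026 -0.211]
 [ 0.211  0.004 -0.977]]
shift first (cm) [ 0.169 -0.049  0.082] turn (deg) [0.08  0.051 0.149] | shift after turn [ 0.169 -0.049  0.083]
```

View pics/wrist1.png

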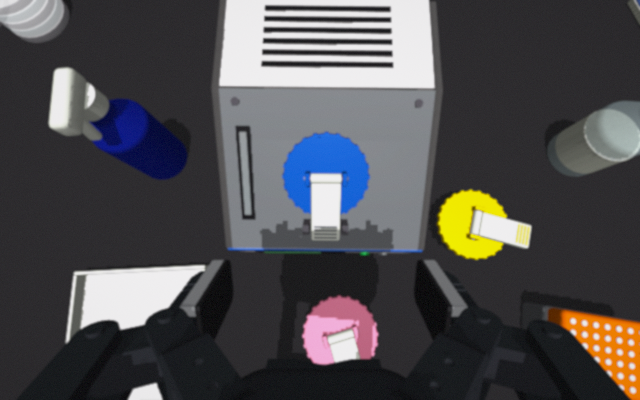

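```bash
python3 - <<'E'
from h import *
s=ld("side0");w=ld("wrist1")
a,b=onz(w,(219.5,88),.168),onz(w,(435,88),.168);print("ridge",a,b,np.linalg.norm(a-b),np.degrees(np.arctan2(-(a-b)[0],(a-b)[1])))
ex,ey,n=frame(np.radians(1.4)); p0=np.array([.586,.051,.124])
for d in (-.01,-.005,0,.005,.01):
    p=p0+d*n
    r=[capfit(f,roi,p,n,ex,ey) for f,roi in((s,(280,330,160,210)),(w,(280,370,130,220)))]
    print(d,r[0][0]*1e3,r[1][0]*1e3,[np.abs(q[2]).mean()*1e3 for q in r],r[1][1])
# tab white edges in wrist
h=cv2.cvtColor(w["img"],cv2.COLOR_BGR2HSV)
m=cv2.inRange(h,(0,0,200),(180,60,255))
for v in range(172,242,4):
    u=np.flatnonzero(m[v,290:365])+290
    if len(u): print(v,u.min(),u.max(),end="; ")
E
```

```text
ridge [0.658 0.153 0.168] [ 0.664 -0.054  0.168] 0.20762723951693665 1.5663261360558056
-0.01 [ 0.258 -9.139] [-0.344 -2.187] [np.float64(0.6553148833295723), np.float64(0.9248057814586234)] [0.591 0.049 0.115]
-0.005 [ 0.099 -4.725] [ 0.467 -2.11 ] [np.float64(0.45000389165780313), np.float64(0.3240035389082307)] [0.589 0.049 0.12 ]
0 [-0.062 -0.309] [ 1.417 -2.052] [np.float64(0.34788672967846496), np.float64(0.40931249703771083)] [0.587 0.049 0.125]
0.005 [-0.238  4.108] [ 2.227 -1.89 ] [np.float64(0.42345336234403835), np.float64(1.0585555395881219)] [0.585 0.049 0.129]
0.01 [-0.434  8.522] [ 2.74  -1.618] [np.float64(0.5771958249037458), np.float64(1.6726364268040055)] [0.583 0.049 0.134]
176 311 340; 180 311 340; 184 312 340; 188 311 340; 192 311 340; 196 311 340; 200 311 340; 204 311 339; 208 311 339; 212 311 339; 216 312 339; 220 312 339; 224 312 339; 228 312 338;
```

```bash
cat >> h.py <<'E'
F0=np.array([.5875,.049,.1226]); EX,EY,N=frame(np.radians(1.5)); C=np.c_[EX,EY,N]
def capR(a):  # tool tilted a deg toward up-slope
    a=np.radians(a); t=-np.cos(a)*N+np.sin(a)*EX; u=np.cos(a)*EX+np.sin(a)*N
    return np.c_[u,-EY,t]
def incap():
    p,R=tool(); return C.T@(p-F0)*1e3, np.degrees(np.arctan2(R[:,2]@EX,-R[:,2]@N))
E
python3 - <<'E'
from h import *
R=capR(10); plan(F0+C@[-.0333,0,.0316],R); print(incap())
E
```

```text
shift first (cm) [-3.09   0.13  17.119] turn (deg) [ 0.124 10.051  0.074] | shift after turn [-6.03   0.173 16.317]
(array([ -2.246,   1.725, 202.763]), np.float64(-0.05094129628589108))
```

move_arm(rows=[[0,0,0,0,5,0,0],[0,0,0,0,5,0,0],[-1,0.03,2.05,0,0,0,0],[-1,0.03,2.05,0,0,0,0],[-1,0.03,2.05,0,0,0,0],[-1,0.03,2.05,0,0,0,0],[-1,0.03,2.05,0,0,0,0],[-1,0.03,2.05,0,0,0,0],[0,0,0,0,0,0,0],[0,0,0,0,0,0,0]])

```text
time: 3.15
tool_pos: [0.5174, 0.0467, 0.163]
tool_rot: [-0.003, 0.94, 0.012, 0.34]
contact_force: [-0.0, -0.3, -0.3]
gripper_width: 0.499
grasp_force: 0.0
```

```bash
python3 - <<'E'
from h import *
print(incap(),manip.state()["joint_pos"],manip.state()["gripper_width"]); plan(F0+C@[-.0333,0,.0316],capR(10))
f=manip.grab_frame("wrist"); np.savez("wrist2.npz",**f); cv2.imwrite("pics/wrist2.png",f["img"])
E
```

```text
(array([-40.504,  -0.501,  70.069]), np.float64(9.77451953476233)) [-0.09  -0.554  2.364  0.12   0.644  1.385] 0.49911939671374866
shift first (cm) [ 0.057 -0.058  3.913] turn (deg) [0.123 0.225 0.018] | shift after turn [ 0.041 -0.05   3.914]
```

View pics/wrist2.png

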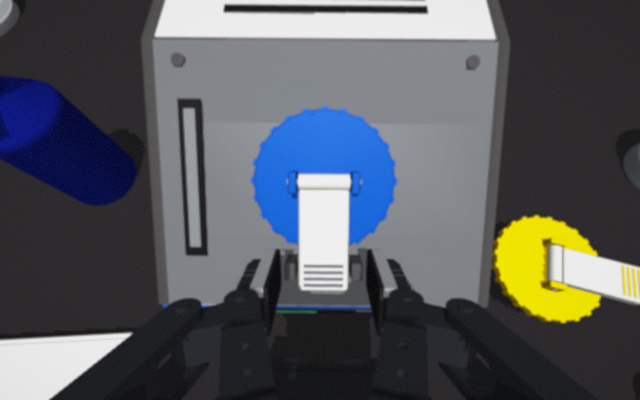

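move_arm(rows=[[0,-0.02,1,0,0,0,0],[0,0,1,0,0,0,0],[0,0,0.8,0,0,0,0],[0,0,0.5,0,0,0,0],[0,0,0.3,0,0,0,0],[0,0,0.2,0,0,0,0],[0,0,0,0,0,0,0]])

```text
time: 3.78
tool_pos: [0.5424, 0.0475, 0.1361]
tool_rot: [-0.003, 0.939, 0.012, 0.343]
contact_force: [0.1, -0.4, 0.4]
gripper_width: 0.498
grasp_force: 0.0
```

```bash
python3 - <<'E'
from h import *
w=ld("wrist2")
for d in (-.003,0,.003):
    q,X,e=capfit(w,(250,400,100,250),F0+d*N,N,EX,EY); print(d,q*1e3,np.abs(e).mean()*1e3)
print(incap()); 
f=manip.grab_frame("side"); cv2.imwrite("pics/side3.png",cv2.resize(f["img"][130:260,230:430],(800,520),interpolation=2))
E
```

```text
-0.003 [ 0.989 -0.4  ] 1.0104505548476208
0 [ 0.754 -0.227] 0.4456811629615803
0.003 [ 0.692 -0.145] 0.2593164141824545
(array([-32.328,  -0.368,  34.196]), np.float64(10.086429728911407))
```

View pics/side3.png

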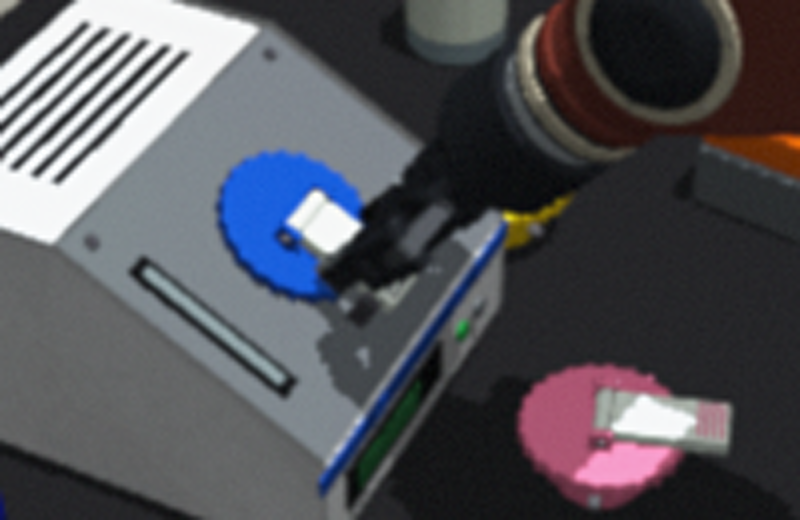

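move_arm(rows=[[0,0,0.15,0,0,0,0],[0,0,0.15,0,0,0,0],[0,0,0,0,0,0,0]])

```text
time: 4.08
tool_pos: [0.5439, 0.0475, 0.1329]
tool_rot: [-0.003, 0.94, 0.012, 0.342]
contact_force: [0.1, -0.1, -0.2]
gripper_width: 0.502
grasp_force: 0.0
```

move_arm(rows=[[0,0,0,0,0,0,-1],[0,0,0,0,0,0,-1],[0,0,0,0,0,0,-1],[0,0,0,0,0,0,-1],[0,0,0,0,0,0,-1],[0,0,0,0,0,0,-1]])

```text
time: 4.58
tool_pos: [0.5438, 0.0475, 0.1331]
tool_rot: [-0.003, 0.94, 0.012, 0.342]
contact_force: [-5.5, -0.4, 3.3]
gripper_width: 0.33
grasp_force: 60.6
```

```bash
python3 - <<'E'
from h import *
c,a=incap(); print(c,a)
p,R=tool(); pin=F0+C@[.0006,-.0002,.015]   # pin
r=R.T@(p-pin)*100
for th in (-4.3,-4.5,-4):
    print(th, Ro.from_rotvec([0,np.radians(th),0]).as_matrix()@r-r, r)
E
```

```text
[-32.652  -0.332  30.984] 10.01621324539812
-4.3 [ 0.17   0.    -0.219] [-2.997  0.018 -2.152]
-4.5 [ 0.178 -0.    -0.228] [-2.997  0.018 -2.152]
-4 [ 0.157  0.    -0.204] [-2.997  0.018 -2.152]
```

move_arm(rows=[[0.16,0,-0.2,0,-4,0,-1],[0.16,0,-0.2,0,-4,0,-1],[0.16,0,-0.2,0,-4,0,-1],[0.16,0,-0.2,0,-4,0,-1],[0.16,0,-0.2,0,-4,0,-1],[0.16,0,-0.2,0,-4,0,-1],[0.16,0,-0.2,0,-4,0,-1],[0.16,0,-0.2,0,-4,0,-1],[0,0,0,0,0,0,-1]])

```text
time: 5.33
tool_pos: [0.5476, 0.0476, 0.1533]
tool_rot: [0.0, 0.998, 0.013, 0.066]
contact_force: [-12.7, -0.8, 9.3]
gripper_width: 0.331
grasp_force: 60.3
```

```bash
python3 - <<'E'
from h import *
print(incap(),manip.state()["joint_pos"],manip.state()["ft_torque"])
p,R=tool();print(R.T@(p-F0-C@[.0006,-.0002,.015])*100)
f=manip.grab_frame("side"); cv2.imwrite("pics/side4.png",cv2.resize(f["img"][130:260,230:430],(800,520),interpolation=2))
E
```

```text
(array([-19.26 ,  -0.385,  46.517]), np.float64(-22.466228136799646)) [-0.053 -0.128  1.959  0.009  1.179  1.49 ] [-0.094  1.567  0.125]
[-3.04   0.025 -2.154]
```

View pics/side4.png

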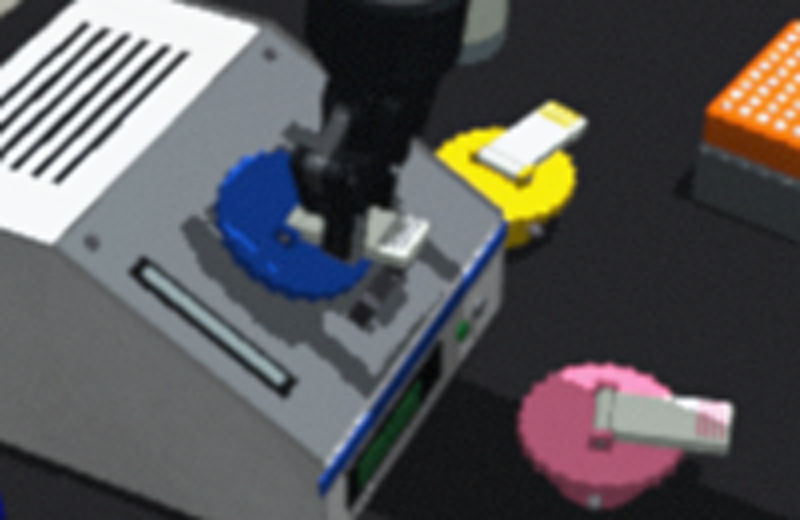

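move_arm(rows=[[0.1,0,-0.2,0,-4,0,-1],[0.12,0,-0.2,0,-4,0,-1],[0.16,0,-0.21,0,-4,0,-1],[0.16,0,-0.21,0,-4,0,-1],[0.16,0,-0.21,0,-4,0,-1],[0.16,0,-0.21,0,-4,0,-1],[0,0,0,0,0,0,-1]])

```text
time: 5.97
tool_pos: [0.5559, 0.048, 0.1653]
tool_rot: [0.003, 0.989, 0.012, -0.145]
contact_force: [-11.3, -0.1, 11.0]
gripper_width: 0.33
grasp_force: 59.8
```

```bash
python3 - <<'E'
from h import *
print(incap(),manip.state()["joint_pos"],manip.state()["ft_torque"])
p,R=tool();print(R.T@(p-F0-C@[.0006,-.0002,.015])*100, "force cap axes",C.T@manip.state()["contact_force"])
E
```

```text
(array([-6.058, -0.2  , 52.799]), np.float64(-46.650787811658304)) [-0.038  0.145  1.679 -0.019  1.608  1.51 ] [0.035 2.113 0.042]
[-3.206  0.008 -2.111] force cap axes [-4.288  0.204 15.145]
```

move_arm(rows=[[0.1,0,-0.2,0,-4,0,-1],[0.13,0,-0.21,0,-4,0,-1],[0.16,0,-0.22,0,-4,0,-1],[0.16,0,-0.22,0,-4,0,-1],[0.16,0,-0.22,0,-4,0,-1],[0.16,0,-0.22,0,-4,0,-1],[0.16,0,-0.22,0,-4,0,-1],[0,0,0,0,0,0,-1],[0,0,0,0,0,0,-1]])

```text
time: 6.72
tool_pos: [0.5719, 0.0485, 0.1737]
tool_rot: [0.005, 0.925, 0.011, -0.379]
contact_force: [-7.9, -0.7, 7.4]
gripper_width: 0.331
grasp_force: 59.5
```

```bash
python3 - <<'E'
from h import *
print(incap(),manip.state()["joint_pos"],manip.state()["ft_torque"])
p,R=tool();print(R.T@(p-F0-C@[.0006,-.0002,.015])*100, "force cap axes",C.T@manip.state()["contact_force"])
f=manip.grab_frame("side"); cv2.imwrite("pics/side5.png",cv2.resize(f["img"][110:240,230:430],(800,520),interpolation=2))
E
```

```text
(array([12.028, -0.11 , 52.079]), np.float64(-74.50600037009156)) [-0.028  0.468  1.38  -0.043  2.069  1.514] [0.111 1.555 0.112]
[-3.268 -0.002 -2.092] force cap axes [-3.141 -0.493 10.346]
```

View pics/side5.png

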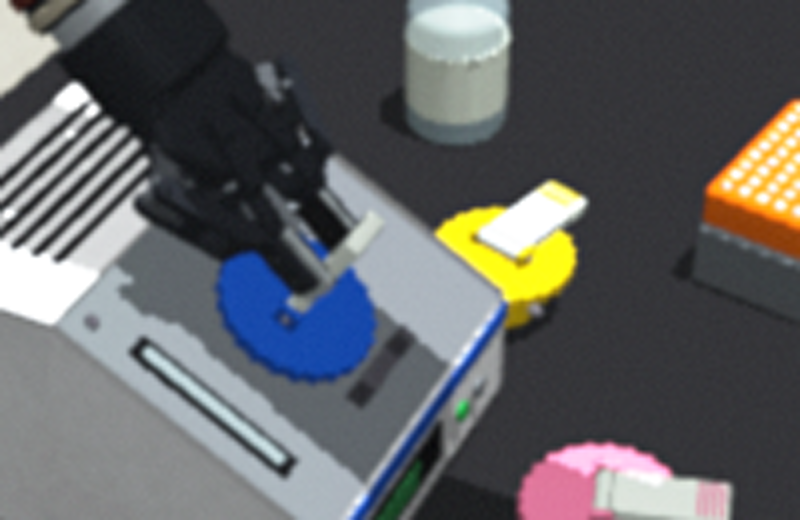

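move_arm(rows=[[0.16,0,-0.2,0,-3.5,0,-1],[0,0,0,0,0,0,-1],[0,0,0,0,0,0,-1],[0,0,0,0,0,0,1],[0,0,0,0,0,0,1],[0,0,0,0,0,0,1],[0,0,0,0,0,0,1],[0,0,0,0,0,0,1],[0,0,0,0,0,0,1],[-1,0,-0.2,0,0,0,1],[-2,0,-0.4,0,0,0,1],[-2,0,-0.4,0,0,0,1],[-2,0,-0.4,0,0,0,1],[-2,0,-0.4,0,0,0,1],[-2,0,-0.4,0,0,0,1],[0,0,0,0,0,0,1]])

```text
time: 8.1
tool_pos: [0.5176, 0.0472, 0.2738]
tool_rot: [0.006, 0.917, 0.011, -0.4]
contact_force: [0.9, -0.4, 1.2]
gripper_width: 1.0
grasp_force: 0.0
```

```bash
python3 - <<'E'
from h import *
print(incap(),manip.state()["joint_pos"],manip.state()["contact_force"])
f=manip.grab_frame("side"); np.savez("side6.npz",**f); cv2.imwrite("pics/side6.png",cv2.resize(f["img"][110:240,230:430],(800,520),interpolation=2))
p=lambda *x:((proj(f,F0+C@np.array(x))-[230,110])*4).round()
print("tip upright",p(0,0,.081),"hinge",p(0,0,.015), "80deg",p(-.066*np.sin(.17),0,.015+.066*np.cos(.17)))
ang=np.radians(-90); Rt=capR(0)@Ro.from_rotvec([0,0,ang]).as_matrix(); plan(F0+C@[.0006,-.0002,.12],Rt)
plan(F0+C@[.0006,-.0002,.12],capR(0))
E
```

```text
(array([ 15.068,   0.071, 165.873]), np.float64(-77.11105433970334)) [-0.031  0.288  1.45  -0.053  2.224  1.502] [ 0.908 -0.37   1.224]
tip upright [355. 225.] hinge [300. 295.] 80deg [372. 240.]
shift first (cm) [3.977 0.01  2.311] turn (deg) [-59.654  59.848 -74.984] | shift after turn [-0.022 -1.369  4.391]
shift first (cm) [3.977 0.01  2.311] turn (deg) [ 0.126 77.163 -0.11 ] | shift after turn [-1.369  0.022  4.391]
```

View pics/side6.png

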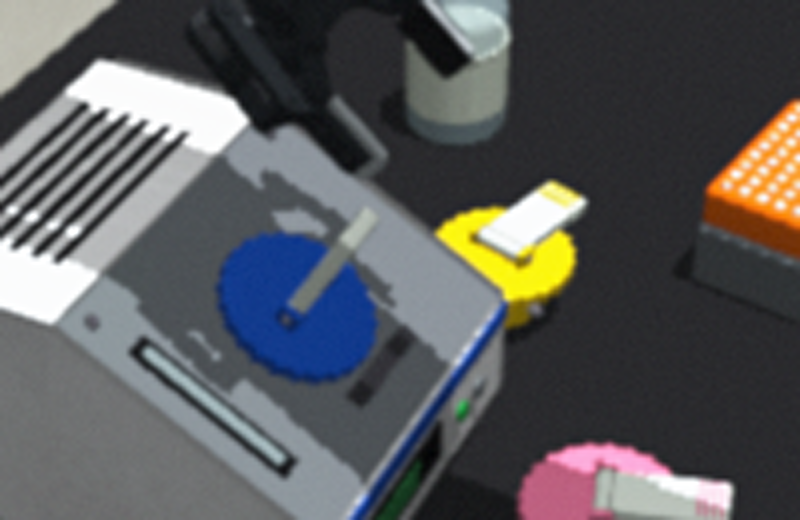

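move_arm(rows=[[0,0,0,0,7,0,1],[0,0,0,0,7,0,1],[0,0,0,0,7,0,1],[0,0,0,0,7,0,1],[0,0,0,0,7,0,1],[0,0,0,0,7,0,1],[0,0,0,0,7,0,1],[0,0,0,0,7,0,1],[0,0,0,0,7,0,1],[0,0,0,0,7,0,1],[0,0,0,0,7,0,1]])

```text
time: 9.07
tool_pos: [0.5179, 0.0471, 0.2691]
tool_rot: [-0.002, 0.966, 0.012, 0.258]
contact_force: [0.2, 0.6, -0.3]
gripper_width: 1.0
grasp_force: 0.0
```

move_arm(rows=[[0,0,0,0,0,-6,1],[0,0,0,0,0,-6,1],[0,0,0,0,0,-6,1],[0,0,0,0,0,-6,1],[0,0,0,0,0,-6,1],[0,0,0,0,0,-6,1],[0,0,0,0,0,-6,1],[0,0,0,0,0,-6,1],[0,0,0,0,0,-6,1],[0,0,0,0,0,-6,1],[0,0,0,0,0,-6,1],[0,0,0,0,0,-6,1],[0,0,0,0,0,-6,1],[0,0,0,0,0,-6,1],[0,0,0,0,0,-6,1],[0,0,0,0,0,0,1]])

```text
time: 10.4
tool_pos: [0.5175, 0.0472, 0.2678]
tool_rot: [0.178, 0.675, 0.693, 0.181]
contact_force: [-0.4, 0.3, 0.4]
gripper_width: 1.0
grasp_force: 0.0
```

```bash
python3 - <<'E'
from h import *
print(incap(),manip.state()["joint_pos"])
Rt=capR(0)@Ro.from_rotvec([0,0,-np.pi/2]).as_matrix(); plan(F0+C@[.0006,-.0002,.055],Rt)
E
```

```text
(array([ 11.97 ,  -0.015, 160.756]), np.float64(-0.5720661915974883)) [-0.077 -0.551  2.139  0.056  1.042 -0.119]
shift first (cm) [ 0.008 -1.031 10.586] turn (deg) [-0.572  0.134  0.064] | shift after turn [-0.018 -1.137 10.576]
```

move_arm(rows=[[0,-0.57,0,-0.5,0,0,1],[0,-0.57,0,0,0,0,1],[0,0,2,0,0,0,1],[0,0,2,0,0,0,1],[0,0,2,0,0,0,1],[0,0,2,0,0,0,1],[0,0,1.5,0,0,0,1],[0,0,1,0,0,0,1],[0,0,0,0,0,0,1],[0,0,0,0,0,0,1]])

```text
time: 11.23
tool_pos: [0.5595, 0.048, 0.1714]
tool_rot: [0.181, 0.675, 0.691, 0.184]
contact_force: [-0.6, 0.0, 0.6]
gripper_width: 1.004
grasp_force: 0.0
```

```bash
python3 - <<'E'
from h import *
print(incap())
Rt=capR(0)@Ro.from_rotvec([0,0,-np.pi/2]).as_matrix(); plan(F0+C@[.0006,-.0002,.055],Rt)
E
```

```text
(array([ 0.128, -0.236, 56.243]), np.float64(-0.08522212788021012))
shift first (cm) [0.004 0.047 0.124] turn (deg) [-0.085  0.136 -0.082] | shift after turn [0.004 0.047 0.124]
```

Close on the tab.

move_arm(rows=[[0,0.04,0,0,0,0,-1],[0,0,0,0,0,0,-1],[0,0,0,0,0,0,-1],[0,0,0,0,0,0,-1],[0,0,0,0,0,0,-1],[0,0,0,0,0,0,-1],[0,0,0,0,0,0,-1],[0,0,0,0,0,0,-1],[0,0,0,0,0,0,-1],[0,0,0,0,0,0,-1]])

```text
time: 12.07
tool_pos: [0.5605, 0.048, 0.1729]
tool_rot: [0.181, 0.674, 0.692, 0.185]
contact_force: [-5.7, -0.2, 3.7]
gripper_width: 0.113
grasp_force: 59.8
```

move_arm(rows=[[0,0,-0.03,0,0,-5,-1],[0,0,-0.03,0,0,-5,-1],[0,0,-0.03,0,0,-5,-1],[0,0,-0.03,0,0,-5,-1],[0,0,-0.03,0,0,-5,-1],[0,0,-0.03,0,0,-5,-1],[0,0,0,0,0,0,-1]])

```text
time: 12.65
tool_pos: [0.5595, 0.048, 0.1735]
tool_rot: [0.223, 0.472, 0.843, 0.131]
contact_force: [0.5, -0.2, -1.8]
gripper_width: 0.112
grasp_force: 58.9
```

move_arm(rows=[[0,0,-0.03,0,0,-5,-1],[0,0,-0.03,0,0,-5,-1],[0,0,-0.03,0,0,-5,-1],[0,0,-0.03,0,0,-5,-1],[0,0,-0.03,0,0,-5,-1],[0,0,-0.03,0,0,-5,-1],[0,0,-0.03,0,0,-5,-1],[0,0,-0.03,0,0,-5,-1],[0,0,-0.03,0,0,-5,-1],[0,0,-0.03,0,0,-5,-1],[0,0,-0.03,0,0,-5,-1],[0,0,-0.03,0,0,-5,-1],[0,0,-0.03,0,0,-5,-1],[0,0,-0.03,0,0,-5,-1],[0,0,-0.03,0,0,-5,-1],[0,0,-0.03,0,0,-5,-1],[0,0,0,0,0,0,-1]])

```text
time: 14.07
tool_pos: [0.5572, 0.048, 0.1779]
tool_rot: [0.255, -0.179, 0.949, -0.043]
contact_force: [-0.3, -0.5, -0.8]
gripper_width: 0.11
grasp_force: 58.9
```

move_arm(rows=[[0,0,-0.03,0,0,-5,-1],[0,0,-0.03,0,0,-5,-1],[0,0,-0.03,0,0,-5,-1],[0,0,-0.03,0,0,-5,-1],[0,0,-0.03,0,0,-5,-1],[0,0,-0.03,0,0,-5,-1],[0,0,-0.03,0,0,-5,-1],[0,0,-0.03,0,0,-3,-1],[0,0,0,0,0,0,-1],[0,0,0,0,0,0,-1]])

```text
time: 14.9
tool_pos: [0.5561, 0.0479, 0.1802]
tool_rot: [0.228, -0.477, 0.84, -0.123]
contact_force: [0.0, -0.3, -1.4]
gripper_width: 0.108
grasp_force: 58.9
```

```bash
python3 - <<'E'
from h import *
s=manip.state();print(incap(),s["joint_pos"],C.T@s["contact_force"],C.T@s["ft_torque"])
p,R=tool(); c=C.T@R; print("yaw in cap deg",np.degrees(np.arctan2(c[1,0],c[0,0])))
E
```

```text
(array([ 1.59 , -0.262, 65.595]), np.float64(0.013334502815328685)) [-0.069 -0.361  2.16   0.061  0.822 -2.703] [-0.718 -0.258 -1.237] [ 0.072  0.349 -0.019]
yaw in cap deg -122.24660060468338
```

move_arm(rows=[[0,0,-0.2,0,0,0,-1],[0,0,-0.3,0,0,0,-1],[0,0,-0.5,0,0,0,-1],[0,0,0,0,0,0,-1]])

```text
time: 15.23
tool_pos: [0.5512, 0.0478, 0.1903]
tool_rot: [0.228, -0.479, 0.839, -0.124]
contact_force: [-1.6, -1.9, -1.1]
gripper_width: 0.109
grasp_force: 59.0
```

move_arm(rows=[[0,0,-0.5,0,0,0,-1],[0,0,-0.7,0,0,0,-1],[0,0,-0.8,0,0,0,-1],[0,0,-0.8,0,0,0,-1],[0,0,-0.8,0,0,0,-1],[0,0,-0.8,0,0,0,-1],[0,0,-0.8,0,0,0,-1],[0,0,-0.8,0,0,0,-1],[0,0,-1,0,0,0,-1],[0,0,-1,0,0,0,-1],[0,0,0,0,0,0,-1],[0,0,0,0,0,0,-1],[0,0,0,0,0,0,-1]])

```text
time: 16.32
tool_pos: [0.511, 0.047, 0.2582]
tool_rot: [0.228, -0.479, 0.839, -0.124]
contact_force: [-0.6, 0.1, -0.7]
gripper_width: 0.109
grasp_force: 58.9
```

```bash
python3 - <<'E'
from h import *
s=manip.state();print(incap(),s["joint_pos"],s["contact_force"])
# tray: outline in side0 (uncovered) : white mask, hull corners on z=.022
f=ld("side0")
for nm,f,roi in(("side",f,(260,395,285,400)),("scene",ld("scene0"),(415,500,185,251))):
    m=cv2.inRange(cv2.cvtColor(f["img"],cv2.COLOR_BGR2HSV),(0,0,140),(180,60,255)); z=np.zeros_like(m); z[roi[2]:roi[3],roi[0]:roi[1]]=m[roi[2]:roi[3],roi[0]:roi[1]]
    k=max(cv2.findContours(z,0,1)[0],key=cv2.contourArea)
    P=np.array([onz(f,u,.022)[:2]*1e3 for u in cv2.convexHull(k)[:,0,:]],np.float32); print(nm,cv2.minAreaRect(P))
f=manip.grab_frame("side"); cv2.imwrite("pics/side7.png",f["img"])
plan([.4,.285,.25],np.eye(3))
E
```

```text
(array([  1.551,  -0.042, 155.678]), np.float64(0.017354516836143388)) [-0.079 -0.572  2.171  0.059  1.022 -2.705] [-0.578  0.066 -0.722]
side ((398.21380615234375, 283.3629455566406), (172.52284240722656, 171.78700256347656), 4.348104000091553)
scene ((415.989013671875, 283.5809020996094), (204.7447052001953, 172.95997619628906), 4.362921714782715)
shift first (cm) [-15.399  20.778  -4.621] turn (deg) [  75.6   -132.432   19.478] | shift after turn [-11.094  23.803  -0.769]
```

View pics/side7.png

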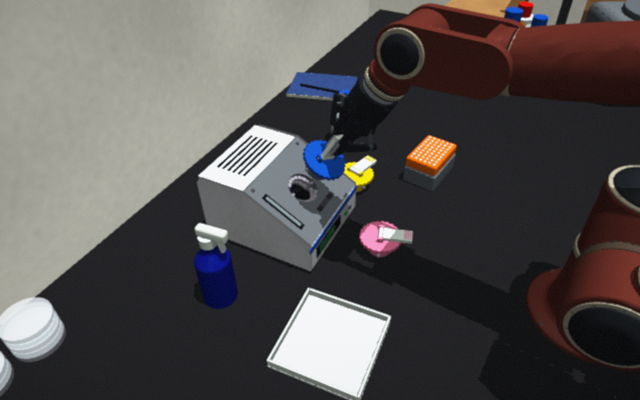

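```bash
python3 - <<'E'
from h import *
p,R=tool(); v=np.cross(R[:,2],[0,0,-1]); a=np.arcsin(np.linalg.norm(v)); Rt=Ro.from_rotvec(v/np.linalg.norm(v)*a).as_matrix()@R
plan([.398,.283,.25],Rt)
E
```

```text
shift first (cm) [-15.14   20.826  -4.723] turn (deg) [-25.479  15.785   0.   ] | shift after turn [-14.582  21.725   0.769]
```

move_arm(rows=[[0,0,0,-4.25,2.63,0,-1],[0,0,0,-4.25,2.63,0,-1],[0,0,0,-4.25,2.63,0,-1],[0,0,0,-4.25,2.63,0,-1],[0,0,0,-4.25,2.63,0,-1],[0,0,0,-4.25,2.63,0,-1]])

```text
time: 16.87
tool_pos: [0.5115, 0.047, 0.258]
tool_rot: [-0.002, -0.496, 0.868, 0.001]
contact_force: [0.6, -0.3, -1.5]
gripper_width: 0.107
grasp_force: 58.9
```

move_arm(rows=[[-0.4,0.6,0,0,0,0,-1],[-0.83,1.24,0,0,0,0,-1],[-0.83,1.24,0,0,0,0,-1],[-0.83,1.24,0,0,0,0,-1],[-0.83,1.24,0,0,0,0,-1],[-0.83,1.24,0,0,0,0,-1],[-0.83,1.24,0,0,0,0,-1],[-0.83,1.24,0,0,0,0,-1],[-0.83,1.24,0,0,0,0,-1],[-0.83,1.24,0,0,0,0,-1],[-0.83,1.24,0,0,0,0,-1],[-0.83,1.24,0,0,0,0,-1],[-0.83,1.24,0,0,0,0,-1],[-0.83,1.24,0,0,0,0,-1],[-0.83,1.24,0,0,0,0,-1],[-0.83,1.24,0,0,0,0,-1],[-0.83,1.24,0,0,0,0,-1],[-0.83,1.24,0,0,0,0,-1],[0,0,0,0,0,0,-1],[0,0,0,0,0,0,-1]])

```text
time: 18.53
tool_pos: [0.3974, 0.2825, 0.2578]
tool_rot: [0.001, -0.497, 0.868, -0.0]
contact_force: [0.7, -0.2, -0.8]
gripper_width: 0.11
grasp_force: 59.1
```

```bash
python3 - <<'E'
from h import *
p,R=tool(); print(p,R[:,2],manip.state()["joint_pos"]); plan([.398,.283,.10],R)
f=manip.grab_frame("side"); cv2.imwrite("pics/side8.png",f["img"][100:])
# tray again + cap disc location on expected head-top plane
k=max(blobs(f,(100,150,90),(125,255,255)),key=lambda k:cv2.contourArea(k))
for k in blobs(f,(100,150,90),(125,255,255)): print(cv2.boundingRect(k),proj(f,p-[0,0,.048]))
E
```

```text
[0.397 0.282 0.258] [ 0.001  0.    -1.   ] [ 0.465 -0.291  1.915 -0.     1.516 -2.145]
shift first (cm) [-0.061 -0.004 15.778] turn (deg) [0. 0. 0.] | shift after turn [-0.061 -0.004 15.778]
(194, 249, 43, 60) [331.873 267.899]
(303, 236, 60, 60) [331.873 267.899]
(504, 7, 19, 18) [331.873 267.899]
```

View pics/side8.png

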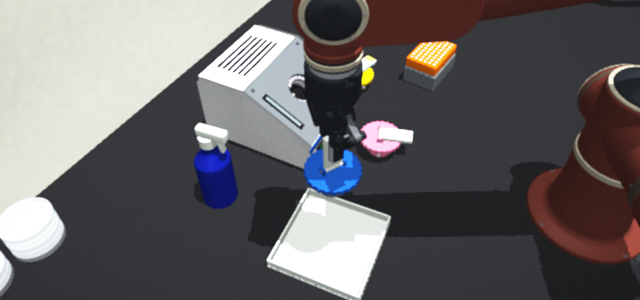

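move_arm(rows=[[0,0,0.7,0,0,0,-1],[0,0,1.5,0,0,0,-1],[0,0,1.5,0,0,0,-1],[0,0,1.5,0,0,0,-1],[0,0,1.5,0,0,0,-1],[0,0,1.5,0,0,0,-1],[0,0,1.5,0,0,0,-1],[0,0,1.5,0,0,0,-1],[0,0,1.5,0,0,0,-1],[0,0,1,0,0,0,-1],[0,0,0.8,0,0,0,-1],[0,0,0.5,0,0,0,-1],[0,0,0.3,0,0,0,-1],[0,0,0,0,0,0,-1],[0,0,0,0,0,0,-1]])

```text
time: 19.83
tool_pos: [0.3988, 0.2824, 0.1059]
tool_rot: [0.001, -0.496, 0.868, -0.0]
contact_force: [-0.5, 0.7, -1.6]
gripper_width: 0.111
grasp_force: 59.0
```

move_arm(rows=[[0,0,0.15,0,0,0,-1],[0,0,0.15,0,0,0,-1],[0,0,0.15,0,0,0,-1],[0,0,0.15,0,0,0,-1],[0,0,0,0,0,0,-1],[0,0,0,0,0,0,-1]])

```text
time: 20.33
tool_pos: [0.3983, 0.2822, 0.0992]
tool_rot: [0.0, -0.496, 0.868, -0.0]
contact_force: [-0.9, 0.5, -0.6]
gripper_width: 0.113
grasp_force: 59.0
```

move_arm(rows=[[0,0,0.1,0,0,0,-1],[0,0,0.1,0,0,0,-1],[0,0,0.1,0,0,0,-1],[0,0,0,0,0,0,-1]])

```text
time: 20.67
tool_pos: [0.3982, 0.2821, 0.096]
tool_rot: [0.0, -0.496, 0.868, -0.0]
contact_force: [-0.4, -0.1, -1.2]
gripper_width: 0.11
grasp_force: 59.0
```

move_arm(rows=[[0,0,0.1,0,0,0,-1],[0,0,0.1,0,0,0,-1],[0,0,0,0,0,0,-1]])

```text
time: 20.92
tool_pos: [0.3982, 0.2821, 0.0941]
tool_rot: [0.0, -0.496, 0.868, -0.0]
contact_force: [-0.9, -0.1, -0.8]
gripper_width: 0.107
grasp_force: 59.0
```

move_arm(rows=[[0,0,0.1,0,0,0,-1],[0,0,0,0,0,0,-1]])

```text
time: 21.08
tool_pos: [0.3983, 0.2821, 0.0932]
tool_rot: [0.0, -0.496, 0.868, -0.0]
contact_force: [-0.6, 0.1, -1.3]
gripper_width: 0.109
grasp_force: 59.0
```

move_arm(rows=[[0,0,0.1,0,0,0,-1],[0,0,0,0,0,0,-1]])

```text
time: 21.25
tool_pos: [0.3983, 0.2821, 0.0922]
tool_rot: [0.0, -0.496, 0.868, -0.0]
contact_force: [-0.5, 0.1, -1.7]
gripper_width: 0.109
grasp_force: 59.0
```

move_arm(rows=[[0,0,0.1,0,0,0,-1],[0,0,0,0,0,0,-1]])

```text
time: 21.42
tool_pos: [0.3983, 0.2822, 0.0912]
tool_rot: [0.0, -0.496, 0.868, -0.0]
contact_force: [0.2, 0.2, -1.1]
gripper_width: 0.106
grasp_force: 59.1
```

move_arm(rows=[[0,0,0.1,0,0,0,-1],[0,0,0,0,0,0,-1]])

```text
time: 21.58
tool_pos: [0.3988, 0.2821, 0.0909]
tool_rot: [0.001, -0.496, 0.868, -0.0]
contact_force: [-0.3, -0.9, 2.4]
gripper_width: 0.112
grasp_force: 59.5
```

move_arm(rows=[[0,0,0.1,0,0,0,-1],[0,0,0,0,0,0,-1]])

```text
time: 21.75
tool_pos: [0.399, 0.2822, 0.0908]
tool_rot: [0.001, -0.496, 0.868, -0.001]
contact_force: [-2.7, -3.8, 6.9]
gripper_width: 0.114
grasp_force: 60.4
```

Contact. Release and rise.

move_arm(rows=[[0,0,-0.05,0,0,0,-1],[0,0,0,0,0,0,-0.5],[0,0,0,0,0,0,0],[0,0,0,0,0,0,0.5],[0,0,0,0,0,0,0.5],[0,0,0,0,0,0,0.5],[0,0,0,0,0,0,0.5],[0,0,-0.5,0,0,0,0.5],[0,0,-1,0,0,0,0.5],[0,0,-2,0,0,0,0.5],[0,0,-2,0,0,0,0.5],[0,0,-3,0,0,0,0.5],[0,0,-3,0,0,0,0.5],[0,0,-3,0,0,0,0.5],[0,0,-3,0,0,0,0.5],[0,0,0,0,0,0,0.5],[0,0,0,0,0,0,0.5]])

```text
time: 23.17
tool_pos: [0.3994, 0.2827, 0.2687]
tool_rot: [0.004, -0.496, 0.868, -0.0]
contact_force: [-0.1, 0.6, -0.4]
gripper_width: 0.748
grasp_force: 0.0
```

```bash
python3 - <<'E'
from h import *
for nm,roi in(("side",(240,400,250,400)),("wrist",(0,640,0,400))):
    f=manip.grab_frame(nm)
    ex,ey,n=np.eye(3)
    try:
        q,X,e=capfit(f,roi,np.array([.398,.283,.036]),n,ex,ey,lo=(100,150,80)); print(nm,X,np.abs(e).mean()*1e3)
    except ValueError as z: print(nm,z)
f=manip.grab_frame("side")
m=cv2.inRange(cv2.cvtColor(f["img"],cv2.COLOR_BGR2HSV),(0,0,140),(180,60,255)); z=np.zeros_like(m); z[285:400,255:400]=m[285:400,255:400]
P=np.array([onz(f,u,.022)[:2]*1e3 for u in cv2.convexHull(max(cv2.findContours(z,0,1)[0],key=cv2.contourArea))[:,0,:]],np.float32); print(cv2.minAreaRect(P),manip.state()["contact_force"])
E
```

```text
side [0.396 0.286 0.036] 0.6207179553076042
wrist [0.646 0.285 0.036] 23.110350568559685
((397.83306884765625, 287.493896484375), (173.9858856201172, 181.19471740722656), 4.426817893981934) [0.681 0.451 0.581]
```

```bash
python3 -c "
from plant import manip
print(manip.job_done())"
```

```text
the job is handed in; nothing more can be done
None
```

The job is handed in at about 23 s of the 67 s allowed (verdict not shown): I flipped the tab upright, unscrewed the cap about 148° and lifted it out, then released it on its plug near the tray's centre; the side camera's circle fit shows it upright to within 0.6 mm. I viewed 11 pictures, one over the limit of 10.

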